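# Change over the sample ports

### The arm

A 6-joint arm with a two-finger parallel gripper is mounted at the origin on a cart in front of the work surface, level with it; the furniture and walls round the work are solid. World frame = base frame: x ahead of the robot, y to its left, z up, the work surface at z = 0. Lengths are in mm, angles in rad, forces in N, time in s.
With the tool pointing down it reaches from about 350 to 875 mm from the base axis. Payload 4.2 kg.
Tool frame: the origin (TCP) lies at the very end of the fingers, on their centre line; the grasp point (between the pads) lies 19 mm behind it; z points along the fingers, y is the direction in which the jaws open and shut (so a half turn about z gives the same grasp; the last joint's range is limited). The gripper opens to 85 mm and grips with 20 to 120 N. Pads are 22 mm wide; open, the fingers measure 114 mm over their backs; the gripper's body (76 mm by 85 mm) begins 54 mm behind the grasp point. The pads swing forward as they close: fully open they stand 13 mm farther back than shut.
Start: joints at [1.502, 0.385, 0.008, 0, -1.194, -0.259], TCP at [201.193, 591.71, 231.312] pointing down, gripper open.
Joint ranges: [-3.14, 3.14], [-1.21, 2.06], [-1.07, 1.41], [-3.16, 2.05], [-2.99, -0.16], [-3.1, 3.1]. Speed limits (rad/s): [2.79, 2.79, 3.14, 3.14, 3.14, 3.14].

### API

Orientations are given as a unit quaternion [x, y, z, w].
In Python, from bench import arm, optics, job gives the robot as it stands.
- The arm moves only by the tool send_rows, never from a script. Its argument "steps" is a list that holds one entry, the list of rows, each a list of 5 numbers: the shift along the tool's x, y, z in cm, then the turn about the tool's z in rad, then the opening, from 0 (shut) to 1 (fully open). A call has 1 to 10 rows; each row shifts and turns the pose as measured when the row begins, along the tool's axes as they then stand; what a row does not reach is not made up. A row lasts 1/12 s, in which the tool goes at most 41.7 mm and 7.16 degrees, less where a joint would pass 70% of its speed; a pose out of reach is approached as far as the arm can. A call with a gripper value outside its range is refused whole. The fingers move at their own pace and stop on an object; the grip force is fixed at half the most. Time passes only in rows, so rows that do not move let the fingers close. It gives the time, the measured TCP pose, the force and the opening at its end, in the units of the state.
- arm.read_state(): the state, without advancing time (a new reading comes with each control period).
- optics.get_image(name): name is "scene" or "top"; returns (picture, depth): 384x512x3 uint8, blue, green, red; 384x512 float32, mm along the optical axis (not along the pixel's ray), 0 where there is no reading.
- optics.get_calibration(name): a dict with "K" (3x3 intrinsics, pixels), "rvec" (rotation vector, rad) and "tvec" (3), from world to camera coordinates, as OpenCV has them. Camera axes: x right, y down, z forward; pixel columns grow to the right and rows downward; lengths in mm; the calibration is good to about 2 mm. A picture is of the moment at which its call begins. get_calibration takes no time and is no camera call.
- job.job_done(): hands the job in, once; it reports no verdict.
The state is a dict: "clock": time; "joints": joint angles; "joint_vel": joint speeds; "joint_efforts": joint torques, N m; "position": TCP position; "ee_rot": TCP orientation; "contact_force": force on the tool from outside, world axes, zero at the start; "wrist_torque": the same for the moment, N m; "gripper_width": finger opening in mm.
Only numpy, scipy, OpenCV 4.12 (cv2) and the standard library are available. Lean on these libraries where they do the work, as an engineer would, in place of code of your own. Each camera call takes 0.05 s, during which the arm holds its last target. There are 200 camera calls.

### The job

Only one of the two sample ports may stand open at a time. First push the raised hatch of the wide port down, all the way in, and let go, so that its push-push latch catches and it stays shut; then press the shut hatch of the narrow port once, all the way in, and let go, so that it pops up, and keep clear of it for a couple of seconds to see that it stays open before you finish. Only push with the fingers: grasp and lift nothing, do not lean hard on the hatches, and leave the things standing around where they are.

Things in the scene. Friction and masses are not known exactly. Their poses are not given: they have to be found in the camera images.
- wide_port: Wide sample port, fixed: white housing 110 x 128 x 60 mm (x, y, z; screw feet 15 mm more at each side), with a grey hinged hatch, raised at the start. Origin: centre of underside; x towards the hinge, away from the robot; z up. Hatch 80 (x) x 96 (y) x 14 mm; hinge line along y at x = +40, z = 62 mm. Shut, its top is level at z = 70 mm (10 mm proud of the housing), x = -43 to +37 mm.
- narrow_port: Narrow sample port, fixed: like the wide one, with the same heights and hinge line, but the housing is 82 mm wide (y) and the hatch 50 mm wide. Its hatch is shut at the start. The two ports may stand in either place.
- wide_port_hatch (a joint): Wide hatch's hinge, rad: 0 latched shut, 0.72 fully raised, -0.096 pressed in to a rigid stop. Push-push latch: a spring lifts the hatch (3 to 4 N at the press point, damped). Pushed to -0.08 or deeper and let go, it rises to 0 and is caught; not so deep, it rises again. When latched, pushing past -0.06 and letting go releases it: it swings up by itself in about 1 s.
- narrow_port_hatch (a joint): Hinge of the narrow port's hatch; same values, spring and latch. Once popped open it must not be pushed shut again.
- wide_port_press (a point): Press point on the top face of the wide hatch, on its centre line, 65 mm from the hinge line and 18 mm from the free edge that faces the robot. It moves with the hatch: when shut it lies at x = -25, y = 0, z = 70 mm in the port's frame, 6 mm lower when pressed to the stop; fully raised, at about x = -4, z = 111 mm.
- narrow_port_press (a point): Press point on the top face of the narrow hatch, placed in the same way in its port's frame.
- crucible: Bystander: white crucible, 41 mm across, 34 mm tall, origin under its centre; loose, between the ports.
- stopper: Bystander: black rubber stopper, 40 mm across, 24 mm tall, origin under its centre; loose, between the ports.
- petri_dish: Bystander: petri dish, 93 mm across, 16 mm tall, origin under its centre; loose, on the robot's side of the ports.
- slide_box: Bystander: pale box, 53 x 77 x 22 mm, origin under its centre; loose, on the robot's side of the ports.
- beaker: Bystander: small glass beaker, 46 mm across, 56 mm tall, origin under its centre; loose, at the left.
- conical: Bystander: conical glass flask, 61 mm across, 104 mm tall, origin under its centre; loose, at the right.
- narrow_port_pin (a joint): Follower pin hidden inside the narrow port's latch, m: 0 while the hatch is latched, -0.004 when it has been released, positive (to about 0.01) only while an open hatch is being pushed back down to shut. Not to be handled; it only shows that the hatch was pushed down again.
Not all that is in view belongs to the job. What is shaped like the narrow_port but orange is not meant.

How it is judged:
By the outcome, as a careful person would: the job done as asked, in the order asked, and still so for the second after the job is handed in, with the robot touching nothing.
It also fails if it takes over 42 s, if anything falls off the work surface, if the arm or the gripper's body presses on something with over 40 N, if the wrist force passes 120 N, or if a joint passes its speed limit or range.

## Working session

There is one attempt and no reset: what is moved stays moved. The work goes in short steps, Python scripts to look and compute and a tool call to move; the robot and the scene stay as the last step left them, time stands still between calls to the robot, and variables do not carry over. Pictures are saved under pics/ and viewed, about 8 in all and at most 12, crops included, and the job is handed in when it is done.

Besides the shell and the picture viewer there is one more tool, called after "Request:" as a command line: name --argument value ..., lists and objects as JSON in quotes. send_rows: Moves the arm, as the interface text tells. Its arguments: {"type":"object","properties":{"steps":{"type":"array","items":{"type":"array","items":{"type":"array","items":{"type":"number"}}}}},"required":["steps"]}

```bash
mkdir -p pics; cat > h.py <<'E'
import numpy as np, cv2
from bench import arm, optics, job
def cam(n):
    c=optics.get_calibration(n); K=np.array(c["K"],float); R=cv2.Rodrigues(np.array(c["rvec"],float))[0]; t=np.array(c["tvec"],float).ravel()
    return K,R,t
def cloud(n,depth):
    K,R,t=cam(n); v,u=np.mgrid[:384,:512]
    p=np.stack([(u-K[0,2])/K[0,0],(v-K[1,2])/K[1,1],np.ones_like(u)],-1)*depth[...,None]
    return (p-t)@R
def ray(n,u,v,z):
    K,R,t=cam(n); d=R.T@np.linalg.inv(K)@[u,v,1]; o=-R.T@t
    return o+d*(z-o[2])/d[2]
def proj(n,P):
    K,R,t=cam(n); q=K@(R@np.array(P,float)+t); return q[:2]/q[2]
E
python3 - <<'E'
from h import *
s=arm.read_state(); print(s)
ims=[]
for n in("scene","top"):
    im,d=optics.get_image(n); np.savez(f"pics/{n}0.npz",im=im,d=d); cv2.imwrite(f"pics/{n}0.png",cv2.resize(im,(800,600)))
    K,R,t=cam(n); print(n,-R.T@t,R[2])
E
```

```text
{'clock': 0.0, 'joints': array([ 1.50161788e+00,  3.85607168e-01,  6.62818250e-03, -5.14876578e-04,
       -1.19400990e+00, -2.58602151e-01]), 'joint_vel': array([ 0.00017709, -0.00054766, -0.00122574, -0.00060776, -0.00045721,
        0.00049748]), 'joint_efforts': array([ 1.89476837e-04, -3.92293382e+01,  1.88398182e+01,  4.18614954e+00,
       -4.68139333e-03,  2.02665873e-06]), 'position': array([201.00241497, 591.17840759, 230.18960593]), 'ee_rot': array([ 9.86583897e-01, -1.63251205e-01, -1.34527616e-04,  1.11399422e-03]), 'contact_force': array([-0.47386716,  0.15076363,  1.71407628]), 'wrist_torque': array([-0.02146335,  0.01736843,  0.03134404]), 'gripper_width': 85.45087116113784}
scene [  26.53699956 -968.58578819 1055.31286407] [ 0.32449788  0.67160598 -0.66606796]
top [ 303.54695033    4.23159669 1381.43750045] [ 0.15433423 -0.01261363 -0.98793818]
```

View pics/scene0.png

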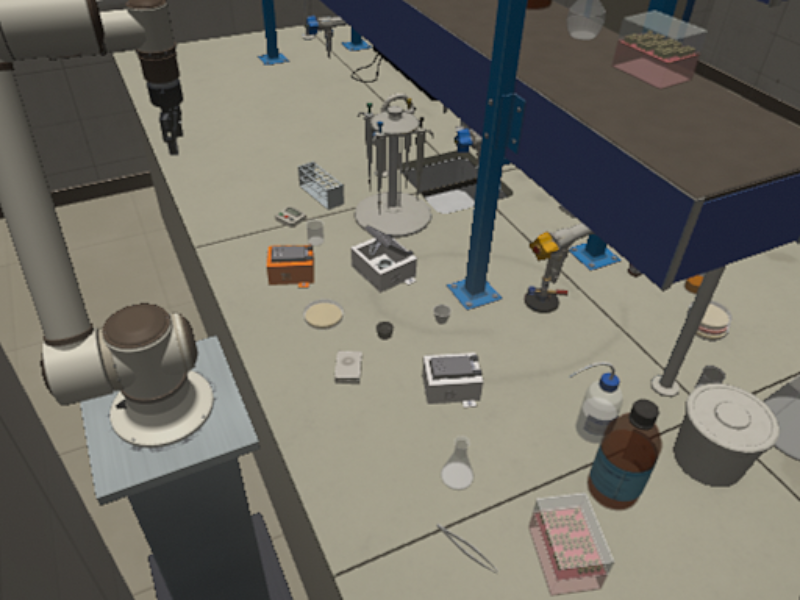

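View pics/top0.png

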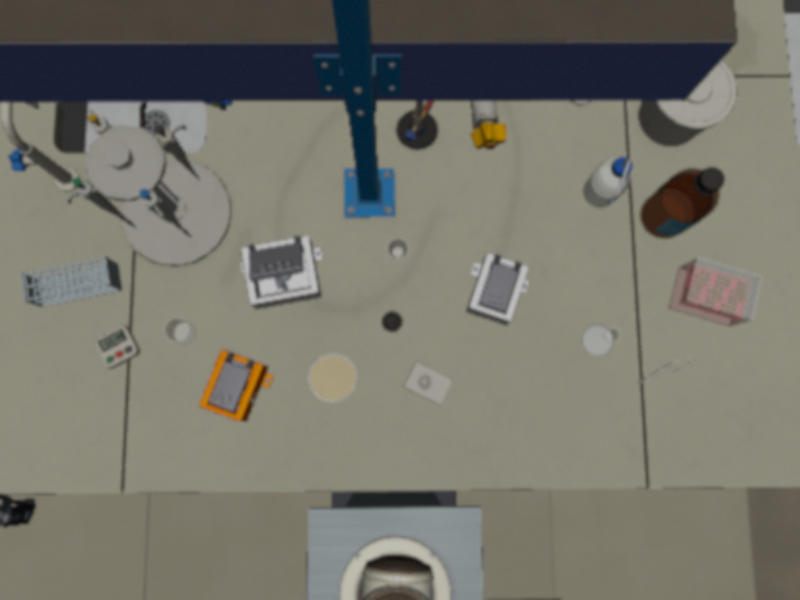

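The top view (800x600 px) shows three candidates:
- Wide white port, hatch raised, at (280,270).
- Narrow white port, hatch shut, at (499,288).
- Orange look-alike at (234,386), which isn't meant.

The beaker is at (180,331), the flask at (598,340), the crucible at (398,249) and the stopper at (392,321).

```bash
python3 - <<'E'
from h import *
f=np.load("pics/top0.npz"); im,d=f["im"],f["d"]; C=cloud("top",d)
hsv=cv2.cvtColor(im,cv2.COLOR_BGR2HSV)
tiles=[]
for name,(u,v) in dict(wide=(179,173),narrow=(319,184)).items():
    s=40; sl=(slice(v-s,v+s),slice(u-s,u+s))
    c=C[sl]; z=c[...,2]; h=hsv[sl]; ok=d[sl]>0
    top=ok&(z>52)&(z<66)&(h[...,1]<40)&(h[...,2]>150)
    P=c[top][:,:2].astype(np.float32); print(name,"white top",P.shape,cv2.minAreaRect(P),np.median(z[top]))
    allm=ok&(z>50)
    P=c[allm][:,:2].astype(np.float32); print(" all>50",cv2.minAreaRect(P))
    hm=ok&(z>66)
    n,l,st,ce=cv2.connectedComponentsWithStats(hm.astype(np.uint8))
    k=1+np.argmax(st[1:,4]); Q=c[l==k]
    print(" hatch>66",len(Q),cv2.minAreaRect(Q[:,:2].astype(np.float32)),"z",np.percentile(Q[:,2],[2,50,98]))
    tiles.append(cv2.resize(im[sl],(400,400),interpolation=cv2.INTER_CUBIC))
cv2.imwrite("pics/crop1.png",np.hstack(tiles))
v,u=np.mgrid[:384,:512]
for n,(uu,vv) in dict(crucible=(255,159),stopper=(251,206),petri=(213,242),slide=(274,246),beaker=(115,212),flask=(383,218),post=(236,125)).items(): print(n,ray("top",uu,vv,20).round())
E
```

```text
wide white top (451, 2) ((584.9124755859375, 210.239013671875), (108.97062683105469, 127.54839324951172), 10.417583465576172) 59.02921496167068
 all>50 ((584.15087890625, 209.67819213867188), (111.54945373535156, 128.554931640625), 10.629364013671875)
 hatch>66 750 ((587.3414916992188, 208.90554809570312), (100.80774688720703, 97.88008880615234), 11.360395431518555) z [ 68.01061029  99.41645261 122.92443686]
narrow white top (374, 2) ((550.6466064453125, -196.6122283935547), (79.83832550048828, 109.1377944946289), 70.28894805908203) 59.19689808178711
 all>50 ((549.6469116210938, -195.50418090820312), (81.96794891357422, 111.82425689697266), 70.50247192382812)
 hatch>66 433 ((548.6055297851562, -194.9255828857422), (49.770877838134766, 84.4648208618164), 70.20333099365234) z [66.25177893 69.6939939  74.32930937]
crucible [632. -12.  20.]
stopper [490.   1.  20.]
petri [386. 112.  20.]
slide [373. -65.  20.]
beaker [475. 399.  20.]
flask [ 452. -387.   20.]
post [738.  44.  20.]
```

View pics/crop1.png

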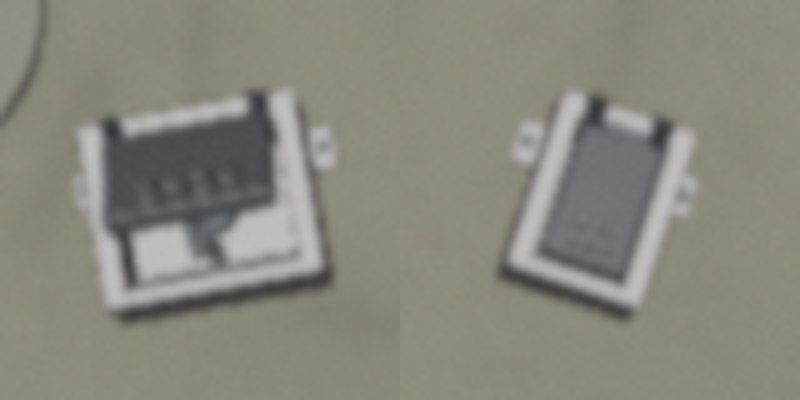

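Port poses fit the given sizes: wide at (584.5, 210), yaw +10.5°, and narrow at (550, -196), yaw -19.6°. The crop confirms the wide hatch is raised and the narrow one is shut and grey on white. Next I'll check for clearance hazards and work out the moves.

```bash
cat >> h.py <<'E'
from scipy.spatial.transform import Rotation as Rot
PORT=dict(wide=(584.5,210,10.5),narrow=(550,-196,-19.6))
def pt(n,x,z,y=0):
    cx,cy,a=PORT[n]; a=np.radians(a); return np.array([cx+x*np.cos(a)-y*np.sin(a),cy+x*np.sin(a)+y*np.cos(a),z])
def delta(target,yaw=None,s=None):
    s=s or arm.read_state(); R=Rot.from_quat(s["ee_rot"]).as_matrix()
    d=R.T@(np.array(target)-s["position"])/10; h=np.degrees(np.arctan2(R[1,0],R[0,0]))
    print("tool shift cm",d.round(2),"turn",None if yaw is None else round(np.radians(h-yaw),3),"heading",round(h,1))
E
python3 - <<'E'
from h import *
f=np.load("pics/top0.npz"); d=f["d"]; C=cloud("top",d)
m=(d>0)
for lab,mm in dict(tall_near=m&(C[...,2]>130)&(C[...,0]<720)&(C[...,0]>150)).items():
    n,l,st,ce=cv2.connectedComponentsWithStats(mm.astype(np.uint8))
    for k in range(1,n):
        if st[k,4]>15: Q=C[l==k]; print(st[k],Q.min(0).round(),Q.max(0).round())
Q=C[60:64,20:440].reshape(-1,3); print("shelf",np.percentile(Q,[5,50,95],axis=0).round())
delta(pt("wide",-4,160),10.5)
print(pt("wide",-4,111),pt("wide",-25,70),pt("narrow",-25,70))
E
```

```text
[  43   95   73   50 1843] [621. 356. 132.] [720. 509. 322.]
[424 107  40  35 969] [ 651. -573.  130.] [ 720. -482.  235.]
[391 111  10  20  33] [ 677. -397.  160.] [ 718. -380.  199.]
[  0 316  23  22 376] [165. 518. 244.] [208. 562. 353.]
shelf [[ 741. -382.  377.]
 [ 769.   43.  387.]
 [ 771.  471.  448.]]
tool shift cm [48.23 23.92  7.08] turn -0.511 heading -18.8
[580.56698037 209.2710579  111.        ] [559.91862731 205.44411186  70.        ] [ 526.44856368 -187.61371076   70.        ]
```

Request:
send_rows --steps '[[[2.6,2.4,0.3,0,0],[2.6,2.4,0.3,0,0],[2.6,2.4,0.3,0,0],[2.6,2.4,0.3,0,0],[2.6,2.4,0.3,0,0],[2.6,2.4,0.3,0,0],[2.6,2.4,0.3,0,0],[2.6,2.4,0.3,0,0],[2.6,2.4,0.3,0,0],[0,0,0,0,0]]]'

```text
clock: 0.93
position: [355.1, 298.4, 196.5]
ee_rot: [0.987, -0.16, -0.002, 0.006]
contact_force: [0.7, 1.0, -0.7]
gripper_width: 0.1
```

Request:
send_rows --steps '[[[0,0,0,-0.12,0],[0,0,0,-0.12,0],[0,0,0,-0.12,0],[0,0,0,-0.12,0],[0,0,0,-0.03,0],[0,0,0,0,0]]]'

```text
clock: 1.43
position: [355.1, 293.8, 194.8]
ee_rot: [0.995, 0.102, -0.005, 0.006]
contact_force: [-0.3, 0.7, 0.2]
gripper_width: -0.1
```

```bash
python3 - <<'E'
from h import *
delta(pt("wide",-4,160),10.5)
E
```

```text
tool shift cm [20.39 12.83  3.39] turn 0.022 heading 11.8
```

Request:
send_rows --steps '[[[2.6,1.6,0.4,0,0],[2.6,1.6,0.4,0,0],[2.6,1.6,0.4,0,0],[2.6,1.6,0.4,0,0],[2.6,1.6,0.4,0,0],[2.6,1.6,0.4,0,0],[2.6,1.6,0.4,0,0],[2.0,1.5,0.4,0,0],[0,0,0,0,0],[0,0,0,0,0]]]'

```text
clock: 2.27
position: [587.2, 208.0, 156.6]
ee_rot: [0.995, 0.1, -0.007, 0.006]
contact_force: [-1.3, 0.8, -0.1]
gripper_width: 0.3
```

```bash
python3 - <<'E'
from h import *
delta(pt("wide",-4,120),10.5)
for n in("scene","top"):
    im,d=optics.get_image(n); np.savez(f"pics/{n}1.npz",im=im,d=d)
    u,v=proj(n,pt("wide",-4,111)).astype(int); s=45
    cv2.imwrite(f"pics/c1{n}.png",cv2.resize(im[max(v-s,0):v+s,u-s:u+s],(400,400),interpolation=cv2.INTER_CUBIC))
cv2.imwrite("pics/c1.png",np.hstack([cv2.imread(f"pics/c1{n}.png") for n in("scene","top")]))
E
```

```text
tool shift cm [-0.57 -0.3   3.67] turn 0.017 heading 11.5
```

View pics/c1.png

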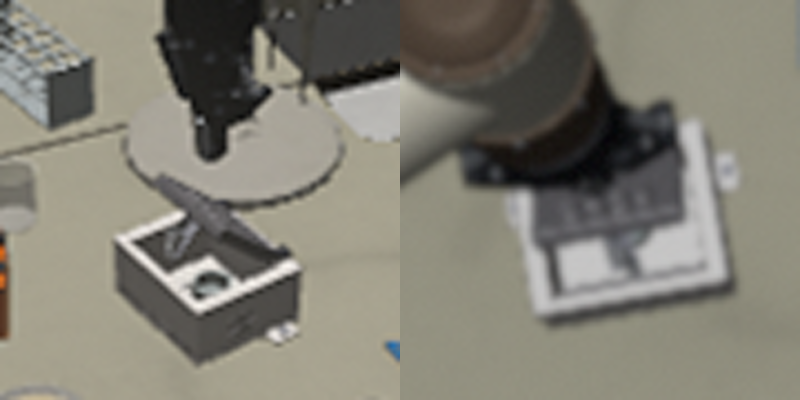

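The crop shows the closed fingertip at (210,155) in the left half, directly above the raised wide hatch. I'll go down and follow the hatch's arc.

Request:
send_rows --steps '[[[0,-0.1,1.0,0,0],[0,-0.1,1.0,0,0],[0,-0.1,1.0,0,0],[-0.1,0,0.7,0,0],[-0.5,0,0.9,0,0],[-0.5,0,0.9,0,0],[-0.5,0,0.8,0,0],[-0.3,0,0.6,0,0]]]'

```text
clock: 3.03
position: [564.2, 211.3, 86.5]
ee_rot: [0.994, 0.105, -0.002, 0.005]
contact_force: [2.0, -1.3, 1.3]
gripper_width: -0.2
```

```bash
python3 - <<'E'
from h import *
delta(pt("wide",-25,70),10.5); s=arm.read_state(); print(s["position"],s["contact_force"])
E
```

```text
tool shift cm [-0.53  0.47  1.66] turn 0.027 heading 12.0
[564.18510917 211.31914189  86.54484066] [ 1.97026388 -1.28277596  1.33351098]
```

Request:
send_rows --steps '[[[-0.2,0.2,0.5,0,0],[-0.2,0.2,0.5,0,0],[-0.1,0.1,0.4,0,0],[0,0,0,0,0]]]'

```text
clock: 3.37
position: [560.4, 207.4, 71.7]
ee_rot: [0.994, 0.106, -0.0, 0.003]
contact_force: [1.2, -0.0, 1.8]
gripper_width: 0.1
```

Request:
send_rows --steps '[[[0,0,0.3,0,0],[0,0,0.2,0,0],[0,0,0,0,0]]]'

```text
clock: 3.62
position: [559.9, 207.1, 66.2]
ee_rot: [0.994, 0.106, -0.001, 0.004]
contact_force: [-1.1, 0.9, 2.8]
gripper_width: -0.0
```

Request:
send_rows --steps '[[[0,0,0.1,0,0],[0,0,0.1,0,0],[0,0,0,0,0]]]'

```text
clock: 3.87
position: [559.8, 207.1, 64.4]
ee_rot: [0.994, 0.106, -0.001, 0.004]
contact_force: [-0.6, 1.1, 3.6]
gripper_width: 0.1
```

Request:
send_rows --steps '[[[0,0,0.1,0,0],[0,0,0.1,0,0]]]'

```text
clock: 4.03
position: [559.8, 207.1, 64.0]
ee_rot: [0.994, 0.106, -0.001, 0.004]
contact_force: [-3.9, 0.8, 10.6]
gripper_width: 0.3
```

Force climbed to 10.6 N at z = 64, which is the rigid stop. One more small push, then let go.

Request:
send_rows --steps '[[[0,0,0.1,0,0]]]'

```text
clock: 4.12
position: [559.9, 207.1, 64.1]
ee_rot: [0.994, 0.106, -0.001, 0.004]
contact_force: [-3.3, 1.1, 8.7]
gripper_width: -0.3
```

Request:
send_rows --steps '[[[0,0,-0.5,0,0],[0,0,-1.0,0,0],[0,0,-2.0,0,0],[0,0,-3.0,0,0],[0,0,-3.0,0,0],[0,0,-3.0,0,0],[0,0,-2.0,0,0],[0,0,0,0,0]]]'

```text
clock: 4.78
position: [556.7, 203.4, 212.8]
ee_rot: [0.994, 0.104, -0.009, 0.008]
contact_force: [1.0, -0.2, 0.5]
gripper_width: 0.2
```

Request:
send_rows --steps '[[[-2.0,2.5,0,0,0],[-2.0,2.5,0,0,0],[-2.0,2.5,0,0,0],[-2.0,2.5,0,0,0],[0,2.5,0,0,0],[0,0,0,0,0]]]'

```text
clock: 5.28
position: [498.1, 58.5, 214.0]
ee_rot: [0.994, 0.105, -0.012, 0.009]
contact_force: [0.2, 0.2, 0.7]
gripper_width: 0.6
```

```bash
python3 - <<'E'
from h import *
for n in("scene","top"):
    im,d=optics.get_image(n); np.savez(f"pics/{n}2.npz",im=im,d=d)
    u,v=proj(n,pt("wide",0,70)).astype(int); s=45
    cv2.imwrite(f"pics/c2{n}.png",cv2.resize(im[max(v-s,0):v+s,u-s:u+s],(400,400),interpolation=cv2.INTER_CUBIC))
cv2.imwrite("pics/c2.png",np.hstack([cv2.imread(f"pics/c2{n}.png") for n in("scene","top")]))
C=cloud("top",d)
for x in(-35,-25,0,25):
    u,v=proj("top",pt("wide",x,70)).round().astype(int); print(x,C[v,u].round(1))
delta(pt("narrow",-25,150),-19.6)
E
```

```text
-35 [460.9 130.4 547.7]
-25 [466.1 132.  549.5]
0 [481.3 134.4 547.5]
25 [501.  140.3 535.2]
tool shift cm [-2.3  24.77  6.79] turn 0.553 heading 12.1
```

View pics/c2.png

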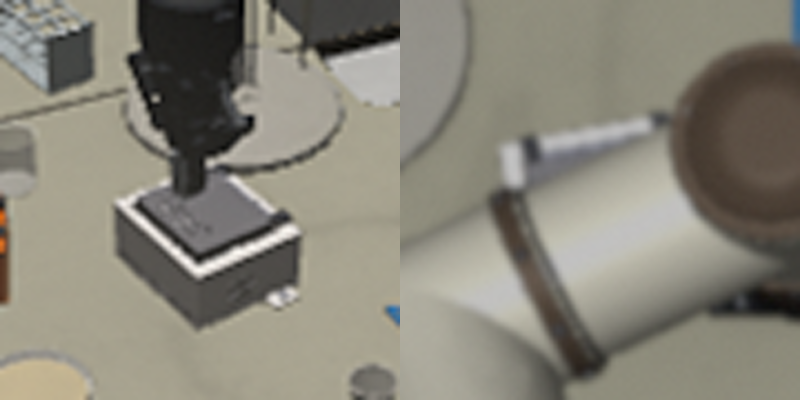

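The scene crop shows the wide hatch flat and shut in its frame (about (205,215)), more than a second after release. Moving on to the narrow port.

Request:
send_rows --steps '[[[-0.2,3.0,0,0,0],[-0.2,3.0,0,0,0],[-0.2,3.0,0,0,0],[-0.2,3.0,0,0,0],[-0.2,3.0,0,0,0],[-0.2,3.0,0,0,0],[-0.2,3.0,0,0,0],[-0.2,2.0,0,0,0],[0,0,0,0,0]]]'

```text
clock: 6.13
position: [536.2, -169.1, 212.6]
ee_rot: [0.994, 0.112, -0.016, 0.008]
contact_force: [0.7, 1.1, -0.4]
gripper_width: 0.0
```

Request:
send_rows --steps '[[[0,0,0.4,0.12,0],[0,0,0.4,0.12,0],[0,0,0.4,0.12,0],[0,0,0.4,0.12,0],[0,0,0.4,0.07,0],[0,0,0,0,0]]]'

```text
clock: 6.63
position: [537.0, -164.6, 187.5]
ee_rot: [0.985, -0.174, -0.017, 0.012]
contact_force: [0.7, 1.3, -0.6]
gripper_width: -0.2
```

```bash
python3 - <<'E'
from h import *
delta(pt("narrow",-25,80),-19.6)
E
```

```text
tool shift cm [ 0.11  2.21 10.82] turn -0.007 heading -20.0
```

Request:
send_rows --steps '[[[0,0.6,1.5,0,0],[0,0.6,1.5,0,0],[0,0.6,1.5,0,0],[0,0.4,1.5,0,0],[0,0,1.5,0,0],[0,0,1.2,0,0],[0,0,0,0,0],[0,0,0,0,0]]]'

```text
clock: 7.3
position: [529.8, -179.6, 97.7]
ee_rot: [0.987, -0.161, -0.017, 0.012]
contact_force: [0.2, -0.0, 0.3]
gripper_width: 0.4
```

```bash
python3 - <<'E'
from h import *
delta(pt("narrow",-25,70),-19.6)
tl=[]
for n in("scene","top"):
    im,d=optics.get_image(n)
    u,v=proj(n,pt("narrow",0,70)).astype(int); s=40
    tl.append(cv2.resize(im[max(v-s,0):v+s,u-s:u+s],(400,400),interpolation=cv2.INTER_CUBIC))
cv2.imwrite("pics/c3.png",np.hstack(tl))
E
```

```text
tool shift cm [0.02 0.78 2.79] turn 0.019 heading -18.5
```

View pics/c3.png

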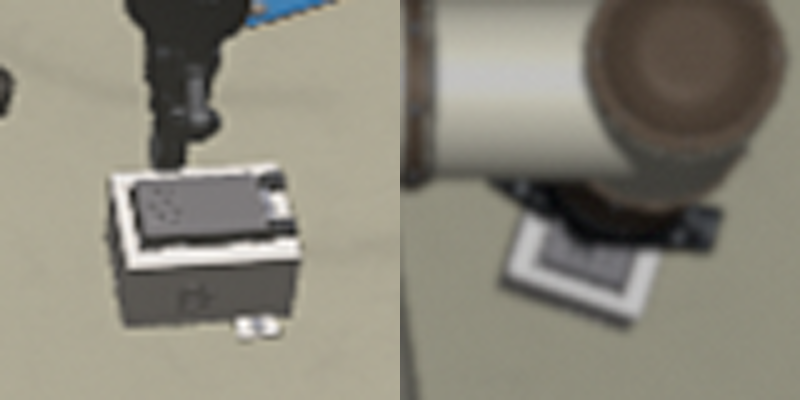

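The fingertip (165,165, left half) hangs above the dotted press end of the shut narrow hatch. I'll shift sideways and go down.

Request:
send_rows --steps '[[[0,0.4,0.6,0,0],[0,0.4,0.6,0,0],[0,0.1,0.6,0,0],[0,0,0.4,0,0],[0,0,0,0,0]]]'

```text
clock: 7.82
position: [528.2, -189.3, 77.5]
ee_rot: [0.987, -0.16, -0.013, 0.011]
contact_force: [0.5, -0.6, -0.3]
gripper_width: 0.1
```

Request:
send_rows --steps '[[[0,0,0.2,0,0],[0,0,0.2,0,0],[0,0,0.2,0,0],[0,0,0,0,0]]]'

```text
clock: 8.15
position: [528.0, -189.7, 70.8]
ee_rot: [0.987, -0.16, -0.013, 0.011]
contact_force: [0.2, -0.1, -0.5]
gripper_width: 0.1
```

Request:
send_rows --steps '[[[0,0,0.2,0,0],[0,0,0.2,0,0],[0,0,0.1,0,0]]]'

```text
clock: 8.4
position: [527.9, -189.7, 66.6]
ee_rot: [0.987, -0.16, -0.013, 0.011]
contact_force: [-1.7, 0.5, 3.1]
gripper_width: -0.1
```

Request:
send_rows --steps '[[[0,0,0.1,0,0],[0,0,0.1,0,0]]]'

```text
clock: 8.57
position: [527.8, -189.6, 65.0]
ee_rot: [0.987, -0.16, -0.013, 0.011]
contact_force: [-1.6, 1.5, 2.6]
gripper_width: 0.1
```

Request:
send_rows --steps '[[[0,0,0.1,0,0],[0,0,0.1,0,0]]]'

```text
clock: 8.73
position: [527.8, -189.7, 64.3]
ee_rot: [0.987, -0.159, -0.013, 0.012]
contact_force: [-3.2, 3.0, 10.8]
gripper_width: -0.1
```

Request:
send_rows --steps '[[[0,0,0.1,0,0]]]'

```text
clock: 8.82
position: [527.8, -189.7, 64.4]
ee_rot: [0.987, -0.159, -0.013, 0.012]
contact_force: [-2.7, 2.5, 8.5]
gripper_width: 0.2
```

At the stop (10.8 N, z = 64.3). Quick lift clear, then back away.

Request:
send_rows --steps '[[[0,0,-2.0,0,0],[0,0,-4.0,0,0],[0,0,-4.0,0,0],[0,0,-4.0,0,0],[0,0,-4.0,0,0],[-1.5,-3,0,0,0],[-1.5,-3,0,0,0],[-1.5,-3,0,0,0],[-1.5,-3,0,0,0],[0,0,0,0,0]]]'

```text
clock: 9.65
position: [516.8, -50.5, 249.1]
ee_rot: [0.987, -0.163, -0.01, 0.01]
contact_force: [-0.8, -0.2, -0.8]
gripper_width: 0.3
```

Request:
send_rows --steps '[[[-1,-3,0,0,0],[-1,-3,0,0,0],[0,0,0,0,0],[0,0,0,0,0],[0,0,0,0,0],[0,0,0,0,0],[0,0,0,0,0],[0,0,0,0,0],[0,0,0,0,0],[0,0,0,0,0]]]'

```text
clock: 10.48
position: [517.7, 13.3, 246.0]
ee_rot: [0.986, -0.164, -0.009, 0.01]
contact_force: [0.2, -0.5, -0.3]
gripper_width: -0.2
```

Request:
send_rows --steps '[[[0,0,0,0,0],[0,0,0,0,0],[0,0,0,0,0],[0,0,0,0,0],[0,0,0,0,0],[0,0,0,0,0],[0,0,0,0,0],[0,0,0,0,0],[0,0,0,0,0],[0,0,0,0,0]]]'

```text
clock: 11.32
position: [517.8, 12.5, 246.2]
ee_rot: [0.986, -0.165, -0.009, 0.009]
contact_force: [-1.0, 0.8, -0.5]
gripper_width: 0.1
```

Request:
send_rows --steps '[[[0,0,0,0,0],[0,0,0,0,0],[0,0,0,0,0],[0,0,0,0,0],[0,0,0,0,0],[0,0,0,0,0],[0,0,0,0,0],[0,0,0,0,0],[0,0,0,0,0],[0,0,0,0,0]]]'

```text
clock: 12.15
position: [517.8, 12.6, 246.1]
ee_rot: [0.986, -0.165, -0.009, 0.009]
contact_force: [0.3, 0.2, -0.0]
gripper_width: -0.2
```

```bash
python3 - <<'E'
from h import *
for n in("scene","top"):
    im,d=optics.get_image(n); C=cloud(n,d)
    if n=="scene": cv2.imwrite("pics/s4.png",cv2.resize(im[110:330,140:400],(780,600),interpolation=cv2.INTER_CUBIC)[:600])
    a,b=np.load(f"pics/{n}0.npz")["d"],d
    for p in("wide","narrow"):
        cx,cy,ang=PORT[p]; r=np.radians(ang); q=C[...,:2]-[cx,cy]; lx=q@[np.cos(r),np.sin(r)]; ly=q@[-np.sin(r),np.cos(r)]
        m=(d>0)&(abs(lx)<50)&(abs(ly)<48)&(C[...,2]<140)
        print(n,p,m.sum(),"z98",np.percentile(C[m][:,2],98).round(1) if m.sum() else None)
s=arm.read_state(); print(s["clock"],s["position"],s["contact_force"])
E
```

```text
scene wide 414 z98 72.7
scene narrow 1130 z98 118.5
top wide 0 z98 None
top narrow 1088 z98 120.0
12.25 [517.7549766   12.57918185 246.15547191] [0.21880409 0.16738003 0.0812888 ]
```

View pics/s4.png

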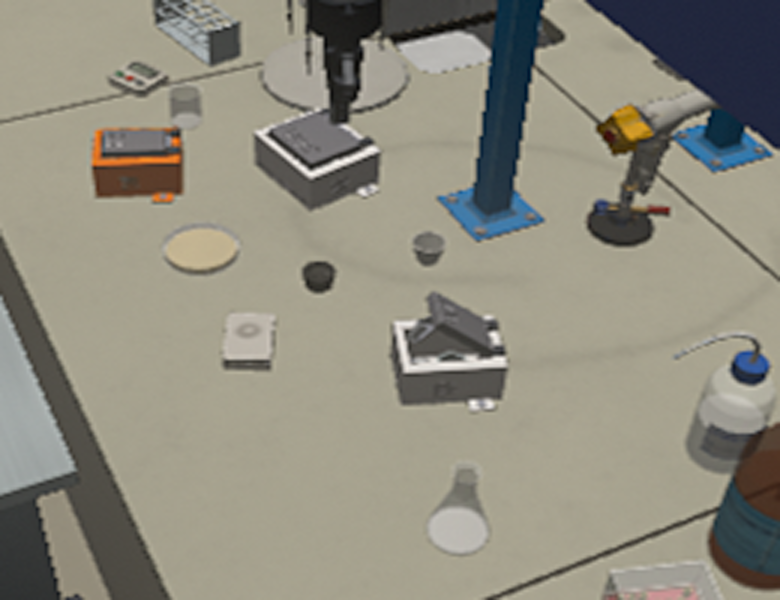

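The view shows the wide hatch flat and shut at (315,140) and the narrow hatch raised at (450,325). The bystanders are standing where they were, and the arm has been clear for over 3 s.

```bash
python3 -c "
from bench import job; print(job.job_done())"
```

```text
the job is handed in; nothing more can be done
None
```

The job is done and handed in at about 12.3 s: the wide port is shut and latched, and the narrow port is open. I saw no sign of a verdict, so this rests on my own checks.

- **Wide hatch:** I pushed it down along its arc to the rigid stop, with about 11 N at most among the readings, and let go. It was still shut at the last look about 8 s later, with its top at about 72 mm in the scene camera (70 mm expected).
- **Narrow hatch:** I then pressed it once to the stop, also about 11 N, and lifted away quickly. It popped up and was still raised 3.4 s later, with its top at about 119 mm in both cameras.
- **Surroundings:** by eye, the bystanders stand where they were, and I did not measure them again. The arm was clear, with contact force near zero.

One check failed: the arm blocked the top camera's view of the wide port, so its shut state rests on the scene camera alone.

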